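# Level the proving board under the tray lid

### The job

Lift the clear lid off the stacked dough trays by its knob and set it down flat on the cork mat without dropping it. Then grip the black knob of the levelling foot in the upper tray, push it down until the sprung board with the spirit level stands on its foot, and turn it until the bubble rests centred between the two black lines. Finish while still holding the knob pressed down, with the bubble centred, and leave the other things on the counter where they are.

Things in the scene. Friction and masses are not known exactly. Their poses are not given: they have to be found in the camera images.
- stand: two wooden dough trays fixed one on the other, 320 (along its x) by 220 mm, 138 mm high over all, walls 10 mm; fixed. Origin at the centre of the underside. Its x axis points away from the robot within 10 degrees; it may stand left or right. Inside the upper tray a plywood board (top 74 mm above the counter when level) is hinged at the +x end; the levelling foot at the -x end carries it.
- lid: loose clear acrylic lid of the upper tray, 320 x 220 mm, about 0.4 kg. A 6 mm deep lip below its 5 mm plate sits inside the tray walls with 5 mm play. Origin at the centre of the lip's underside, x along its length. Lifting it straight up by 20 mm frees it.
- lid_grip (a point): grip point of the lid's round wooden knob at the lid's centre; knob 32 mm in diameter, its thick part from 10 mm below this point to 13 mm above it; the plate's top is 23 mm below it, and the lip's underside (the lowest part of the lid) 34 mm below it. Axes parallel to the lid's.
- mat: cork mat, 360 mm (x) by 250 mm (y), 4 mm thick, fixed flat on the counter beside the tray stack. Origin at the centre of its underside, axes along its sides. More bystanders (a peel, a scraper and a measuring cup, up to 45 mm high) lie along the counter's far edge, beyond the mat and the trays.
- knob: round black knob of the levelling foot, 36 mm diameter, 28 mm high, axis vertical within 3 degrees, on the end nearest the robot of the spirit level, 90 mm from the outside of the tray's -x end. Origin on its axis, 6 mm under it. Clockwise (from above) raises this end by an unseen amount and moves the bubble 10 mm per rad towards the knob. It starts 0.55 to 1.3 rad short of level.
- knob_grip (a point): point on the knob's axis to grip at, 12 mm below its top, 16 mm above its underside. Pushed down, knob, level and board go down together about 4 mm to a hard stop (foot on tray), against a spring of 3 N at first and 6 N at the stop; let go, they spring up. It turns stiffly (0.1 N m: grip with 20 N or more), stays as turned, and can turn 0.5 rad past level.
- board (a joint): how far the board is pressed down at its foot end, in rad about its far hinge: 0 sprung up, 0.018 down with its foot standing on the tray (its reading is noisy, about 0.008). The spirit level, an aluminium bar 205 x 34 x 18 mm, is screwed on the board along the trays' x axis.
- vial (a point): centre of the level's vial, a window 58 mm long and 19 mm wide in the top of the bar, 100 mm from the knob's axis, with two black lines across it, 20.6 mm apart. The bubble is centred when it lies between them. Its x axis runs along the bar away from the knob.
- bubble (a point): centre of the pale bubble (14 mm long) that runs along the vial as the knob is turned; at the start it stands 5 to 13 mm from the vial's centre, away from the knob.
- ramekin: bystander, loose: white porcelain ramekin, 84 mm wide, 42 mm high. Origin at its underside.
- clip: bystander, loose: steel spring clip, 75 x 30 mm, 14 mm high, lying between the tray stack and the cork mat. Origin at its underside.
- cutter: bystander, loose: steel ring cutter, 64 mm wide, 30 mm high. Origin at its underside.

How it is judged:
By the outcome, as a careful person would: the job done as asked, in the order asked, and still so for the second after the job is handed in, while the arm keeps its last pose, push and grip.
It also fails if it takes over 56 s, if anything falls off the work surface, if the arm or the gripper's body presses on something with over 40 N, if the wrist force passes 120 N, or if a joint passes its speed limit or range.

### The arm

A 6-joint arm with a two-finger parallel gripper is mounted at the origin on the work surface. World frame = base frame: x ahead of the robot, y to its left, z up, the work surface at z = 0. Lengths are in m, angles in rad, forces in N, time in s.
With the tool pointing down it reaches from about 0.225 to 0.875 m from the base axis. Payload 3.4 kg.
Tool frame: the origin (TCP) lies midway between the tips of the shut fingers; the grasp point (between the pads) lies 19 mm behind it (manip.pinch_z is the z of the grasp point in the tool frame, in m); z points along the fingers, x is the direction in which the jaws open and shut, and the axes are right-handed (so a half turn about z gives the same grasp; the last joint's range is limited). The gripper opens to 85 mm and grips with 20 to 120 N. Pads are 22 mm wide; open, the fingers measure 114 mm over their backs; the gripper's body (76 mm by 85 mm) begins 54 mm behind the grasp point. The pads swing forward as they close: fully open they stand 13 mm farther back than shut.
Start: joints at [-1.305, 0.276, 1.505, -0, 1.361, -0.121], TCP at [0.217, -0.533, 0.231] pointing down, gripper open.
Joint ranges: [-2.89, 2.89], [-0.75, 2.08], [0.22, 2.7], [-1.18, 4.32], [0.11, 2.71], [-2.7, 2.7]. Speed limits (rad/s): [2.57, 2.57, 3.14, 3.14, 3.14, 3.14].

### API

Orientations are given as a unit quaternion [w, x, y, z].
In Python, from rig import manip gives the robot as it stands. The module is installed in compiled form; this text tells all that it offers.
- The arm moves only by the tool drive_tool, never from a script. Its argument "steps" is a list of rows, each a list of 5 numbers: the shift along the tool's x, y, z in mm, then the turn about the tool's z in rad, then the gripper command: -1 is shut, 1 is fully open, values between are in proportion. A call has 1 to 5 rows; each row is the pose to reach, as a shift and turn from the pose measured when the call began, along the tool's axes at that moment; what a row does not reach only later rows make up. A row lasts 1/10 s, in which the tool goes at most 50 mm and 8.59 degrees, less where a joint would pass 70% of its speed; a pose out of reach is approached as far as the arm can. A call with a gripper value outside its range is refused whole. The fingers move at their own pace and stop on an object; "squeeze" is the grip in N (left out, the last holds). Time passes only in rows, so rows that repeat a pose let the fingers close. It gives the time, the measured TCP pose, the force and the opening at its end, in the units of the state.
- manip.get_state(): the state, without advancing time (a new reading comes with each control period).
- manip.get_image(name): name is "side" or "top" or "wrist"; returns the picture (420x560x3 uint8, blue, green, red); there is no depth.
- manip.get_calibration(name): a dict with "camera_matrix" (3x3 intrinsics, pixels), "rvec" (rotation vector, rad) and "tvec" (3), from world to camera coordinates, as OpenCV has them. Camera axes: x right, y down, z forward; pixel columns grow to the right and rows downward; lengths in m; the calibration is good to about 2 mm. A picture is of the moment at which its call begins: read the wrist's pose just before it. get_calibration takes no time and is no camera call; for the wrist camera it gives the pose at the moment of the call.
- manip.sign_off(): hands the job in, once; it reports no verdict.
Trained networks look in the newest picture that a camera, given by its name, has taken for a name from the list of things; names that differ only in an ending like _2 or _b are one class to them, and where a whole thing is asked for, a point or a joint stands for the part that bears it (a point fixed in the world has none). Each returns a list of dicts, best first, with "conf" (0 to 1); they miss things now and then, are a little off and sometimes report something else, mostly with a low value. They report only what shows in the picture. A call takes as long as a camera call.
- manip.masks_of(camera, name): "pixels" (420x560 bool, what is visible of it) and "location" ([column, row] in pixels, amid what is visible of it).
The state is a dict: "clock": time; "qpos": joint angles; "qd": joint speeds; "effort": joint torques, N m; "position": TCP position; "ee_rot": TCP orientation; "contact_force": force on the tool from outside, world axes, zero at the start; "moment": the same for the moment, N m; "width": finger opening in m.
Only numpy, scipy, OpenCV 4.12 (cv2) and the standard library are available. Lean on these libraries where they do the work, as an engineer would, in place of code of your own. Each camera call takes 0.05 s, during which the arm holds its last target.

## Working session

There is one attempt and no reset: what is moved stays moved. The work goes in short steps, Python scripts to look and compute and a tool call to move; the robot and the scene stay as the last step left them, time stands still between calls to the robot, and variables do not carry over. Pictures are saved under pics/ and viewed, and the job is handed in when it is done.

Besides the shell and the picture viewer there is one more tool, called after "Request:" as name(argument=value, ...), one argument or row to a line, values as JSON. drive_tool: Moves the arm, as the interface text tells. Its arguments: {"type":"object","properties":{"steps":{"type":"array","items":{"type":"array","items":{"type":"number"}}},"squeeze":{"type":"number"}},"required":["steps"]}

```bash
mkdir -p pics
cat > h.py <<'E'
import numpy as np, cv2
from rig import manip
from scipy.spatial.transform import Rotation as R
def cal(c):
    k=manip.get_calibration(c); return np.array(k["camera_matrix"],float),cv2.Rodrigues(np.array(k["rvec"],float))[0],np.array(k["tvec"],float).ravel()
def ray(c,px,k=None):
    K,Rm,t=k or cal(c); d=Rm.T@np.linalg.inv(K)@np.array([px[0],px[1],1.]); return -Rm.T@t,d
def at_z(c,px,z,k=None):
    o,d=ray(c,px,k); return o+d*(z-o[2])/d[2]
def proj(c,p,k=None):
    K,Rm,t=k or cal(c); q=K@(Rm@np.array(p)+t); return q[:2]/q[2]
def tri(c1,p1,c2,p2):
    A=[];b=[]
    for c,p in((c1,p1),(c2,p2)):
        o,d=ray(c,p); d=d/np.linalg.norm(d); M=np.eye(3)-np.outer(d,d); A.append(M);b.append(M@o)
    x=np.linalg.lstsq(np.vstack(A),np.hstack(b),rcond=None)[0]
    return x
def RT():
    s=manip.get_state(); q=s["ee_rot"]; return s,R.from_quat([q[1],q[2],q[3],q[0]]).as_matrix(),np.array(s["position"])
E
python3 - <<'E'
from h import *
s=manip.get_state(); print(s, manip.pinch_z)
for c in("side","top","wrist"):
    im=manip.get_image(c); cv2.imwrite(f"pics/a_{c}.png",im)
for c in("side","top"):
    print(c,-cal(c)[1].T@cal(c)[2])
    for n in("stand","lid","lid_grip","mat","knob","vial","bubble","ramekin","clip","cutter"):
        for m in manip.masks_of(c,n)[:2]: print(c,n,round(m["conf"],2),np.round(m["location"],1),m["pixels"].sum())
E
```

```text
{'clock': 0.0, 'qpos': array([-1.30498645e+00,  2.76562305e-01,  1.50612693e+00,  2.24634271e-05,
        1.36070917e+00, -1.21027054e-01]), 'qd': array([ 0.00111416, -0.00025224, -0.00091349, -0.0012633 ,  0.0001929 ,
       -0.00017877]), 'effort': array([ 1.48734907e-04, -4.16772544e+01, -2.45811403e+01,  3.66349639e-05,
        1.10732991e-02,  1.07401269e-05]), 'position': array([ 0.21677262, -0.5320003 ,  0.23046083]), 'ee_rot': array([-5.98889844e-04,  8.29835973e-01, -5.58006669e-01, -6.75751898e-04]), 'contact_force': array([ 0.22721512, -0.29162995,  0.59843477]), 'moment': array([ 0.03517882,  0.01046865, -0.01159869]), 'width': 0.08541912915377041} -0.0187
side [0.13477515 0.55672212 1.07814155]
side stand 0.72 [275.2 273.3] 350
side stand 0.71 [220.7 385.1] 4080
side lid 0.86 [215.1 319.1] 15692
side lid_grip 0.71 [216.4 321.5] 15927
side mat 0.77 [321.5 216. ] 9754
side ramekin 0.66 [341.6 150.2] 612
side clip 0.92 [273.9 272.6] 382
side cutter 0.92 [319.4 293.3] 418
top [ 0.4658217  -0.11449436  1.21441134]
top stand 0.77 [188.2 233.8] 1691
top stand 0.26 [244.8 233.9] 407
top lid 0.69 [128.7 232.3] 16535
top mat 0.84 [342.1 247.4] 16631
top ramekin 0.61 [443.7 223.5] 1082
top clip 0.64 [244.6 234.5] 350
top cutter 0.68 [223.  303.2] 77
```

View pics/a_side.png

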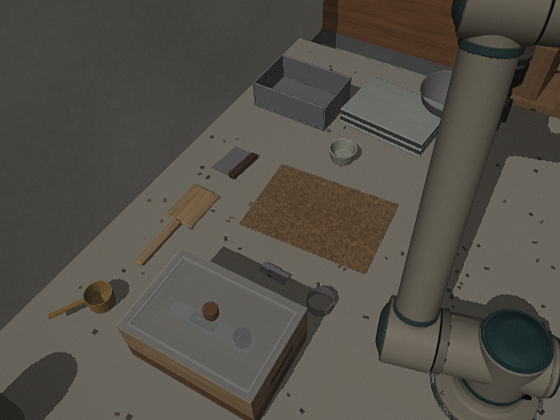

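View pics/a_top.png

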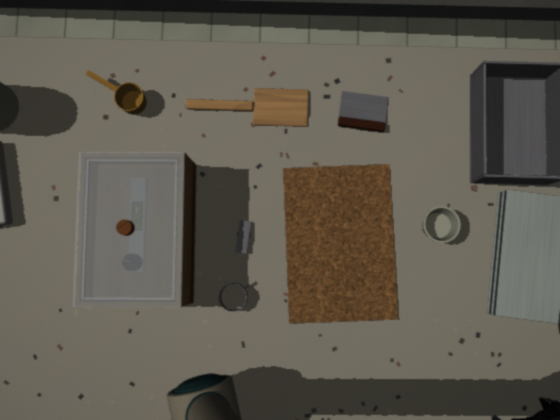

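Run:
```python
import cv2
a=cv2.imread("pics/a_side.png")[250:420,120:320]; cv2.imwrite("pics/a_side2.png",cv2.resize(a,None,fx=3.5,fy=3.5,interpolation=2))
a=cv2.imread("pics/a_top.png")[130:330,20:280]; cv2.imwrite("pics/a_top2.png",cv2.resize(a,None,fx=3,fy=3,interpolation=2))
```

```text
(no output)
```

View pics/a_side2.png

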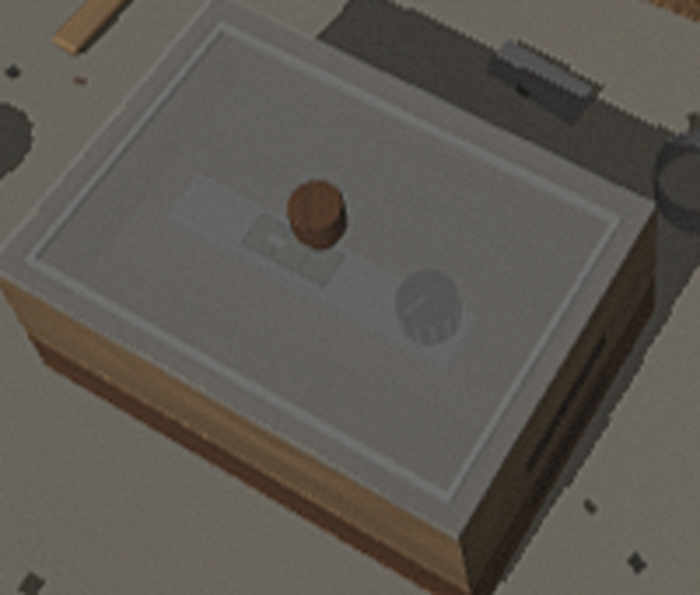

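View pics/a_top2.png

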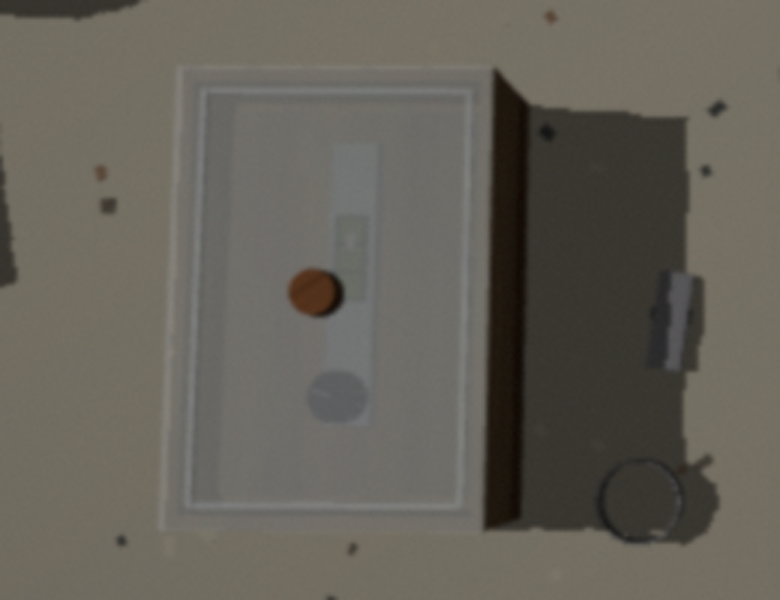

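Run:
```python
from h import *
kt=(20+313/3,130+291/3); ks=(120+316/3.5,250+200/3.5)
print("knobtop tri",tri("top",kt,"side",ks),at_z("top",kt,.179),at_z("side",ks,.179))
print("lid corners top at .143")
for p in((178,66),(493,68),(483,530),(160,530)): print(at_z("top",(20+p[0]/3,130+p[1]/3),.143).round(3))
print("mat")
for p in((284,168),(389,165),(398,319),(290,323)): print(at_z("top",p,.004).round(3))
print("lev knob top",at_z("top",(20+338/3,130+396/3),.12).round(3))
a=(20+338/3,130+396/3);b=(120+429/3.5,250+298/3.5)
print("tri",tri("top",a,"side",b))
print("vial",tri("top",(20+351/3,130+258/3),"side",(120+294/3.5,250+250/3.5)))
for n,p in(("clip",(244,235)),("cutter",(233,296)),("ram",(442,224)),("scraper",(363,112)),("peel",(285,107))): print(n,at_z("top",p,.02).round(3))
```

```text
knobtop tri [0.53029235 0.21696231 0.18137822] [0.53114507 0.2181516  0.179     ] [0.53057493 0.21574967 0.179     ]
lid corners top at .143
[0.688 0.333 0.143]
[0.692 0.113 0.143]
[0.375 0.105 0.143]
[0.368 0.324 0.143]
mat
[ 0.692 -0.093  0.004]
[ 0.706 -0.339  0.004]
[ 0.351 -0.363  0.004]
[ 0.334 -0.118  0.004]
lev knob top [0.462 0.215 0.12 ]
tri [0.46154197 0.21374308 0.12436511]
vial [0.56002805 0.21850733 0.09506286]
clip [ 0.531 -0.007  0.02 ]
cutter [0.392 0.013 0.02 ]
ram [ 0.569 -0.458  0.02 ]
scraper [ 0.826 -0.274  0.02 ]
peel [ 0.833 -0.091  0.02 ]
```

```bash
cat >> h.py <<'E'
def go(target,yaw=None):
    s,Rm,p=RT(); d=Rm.T@(np.array(target)-p)*1000
    cy=np.arctan2(Rm[1,0],Rm[0,0])
    print("t",round(s["clock"],2),"pos",p.round(4),"yaw",round(cy,3),"q",np.round(s["qpos"],2),"f",np.round(s["contact_force"],1),"w",round(s["width"],4))
    print("shift",d.round(1),"turn", None if yaw is None else round((cy-yaw+np.pi)%(2*np.pi)-np.pi,3), "tilt",Rm[2,2].round(5))
E
python3 -c "
from h import *
go((.531,.217,.24))"
```

```text
t 1.15 pos [ 0.2169 -0.5326  0.2313] yaw -1.184 q [-1.31  0.28  1.5  -0.    1.36 -0.12] f [ 0.8 -0.1  0.2] w 0.0855
shift [-575.7 -573.6   -8.8] turn None tilt -1.0
```

View pics/a_wrist.png

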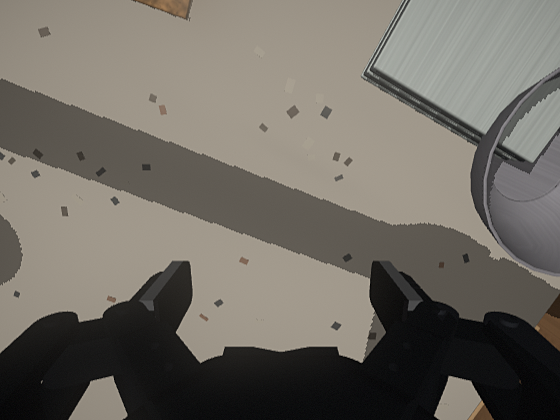

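Request:
drive_tool(
  steps=[
    [-35,-35,-4,0,1],
    [-70,-70,-8,0,1],
    [-105,-105,-9,0,1],
    [-140,-140,-9,0,1],
    [-175,-175,-9,0,1],
  ],
)

```text
clock: 1.65
position: [0.3134, -0.3027, 0.2405]
ee_rot: [-0.0, 0.83, -0.558, 0.001]
contact_force: [1.0, -0.3, 1.3]
width: 0.0856
```

Request:
drive_tool(
  steps=[
    [-35,-35,0,0,1],
    [-70,-70,0,0,1],
    [-105,-105,0,0,1],
    [-140,-140,0,0,1],
    [-175,-175,0,0,1],
  ],
)

```text
clock: 2.15
position: [0.4101, -0.0728, 0.2409]
ee_rot: [-0.0, 0.83, -0.558, 0.001]
contact_force: [1.1, 0.4, -0.4]
width: 0.0855
```

```bash
python3 -c "
from h import *
go((.531,.217,.24))"
```

```text
t 2.15 pos [ 0.4101 -0.0728  0.2409] yaw -1.185 q [-0.34  0.03  1.79 -0.    1.32  0.84] f [ 1.1  0.4 -0.4] w 0.0855
shift [-223.1 -221.     0.8] turn None tilt -1.0
```

Request:
drive_tool(
  steps=[
    [-35,-35,0,0,1],
    [-70,-70,0,0,1],
    [-105,-105,0,0,1],
    [-140,-140,0,0,1],
    [-170,-170,0,0,1],
  ],
)

```text
clock: 2.65
position: [0.5043, 0.1514, 0.241]
ee_rot: [-0.001, 0.83, -0.558, 0.001]
contact_force: [0.6, -0.2, -0.6]
width: 0.0852
```

```bash
python3 -c "
from h import *
go((.531,.217,.24))
k=cal('wrist')
cv2.imwrite('pics/b_wrist.png',manip.get_image('wrist'))
for n in('lid_grip','knob','bubble','vial'):
  for m in manip.masks_of('wrist',n)[:2]: print(n,round(m['conf'],2),np.round(m['location'],1),m['pixels'].sum(), at_z('wrist',m['location'],.166,k).round(4), at_z('wrist',m['location'],.124,k).round(4))
print(proj('wrist',(.531,.217,.179),k))
"
```

```text
t 2.65 pos [0.5043 0.1514 0.241 ] yaw -1.184 q [ 0.16  0.2   1.59 -0.    1.35  1.34] f [ 0.6 -0.2 -0.6] w 0.0852
shift [-50.7 -49.5   1.1] turn None tilt -1.0
lid_grip 0.62 [224.4 141.5] 91531 [0.5465 0.2116 0.166 ] [0.5427 0.2182 0.124 ]
[205.76779065 160.65506872]
```

View pics/b_wrist.png

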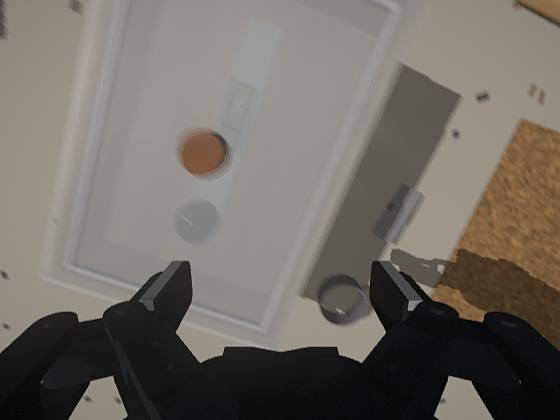

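Request:
drive_tool(
  steps=[
    [-25,-25,0,0,1],
    [-50,-50,0,0,1],
    [-50,-50,0,0,1],
  ],
)

```text
clock: 3.2
position: [0.532, 0.2149, 0.2404]
ee_rot: [-0.001, 0.83, -0.558, 0.001]
contact_force: [-1.2, -0.3, -1.2]
width: 0.0857
```

```bash
python3 -c "
from h import *
go((.531,.217,.147+.0187))
k=cal('wrist')
cv2.imwrite('pics/c_wrist.png',manip.get_image('wrist'))
cv2.imwrite('pics/c_top.png',manip.get_image('top'))
cv2.imwrite('pics/c_side.png',manip.get_image('side'))
print(proj('wrist',(.531,.217,.179),k))
k=[x.tolist() for x in k]
import json;json.dump(k,open('c.json','w'))
"
```

```text
t 3.2 pos [0.532  0.2149 0.2404] yaw -1.184 q [ 0.26  0.27  1.49 -0.    1.38  1.45] f [-1.2 -0.3 -1.2] w 0.0857
shift [-2.4  0.3 74.7] turn None tilt -1.0
[277.47089568 230.49582491]
```

View pics/c_wrist.png

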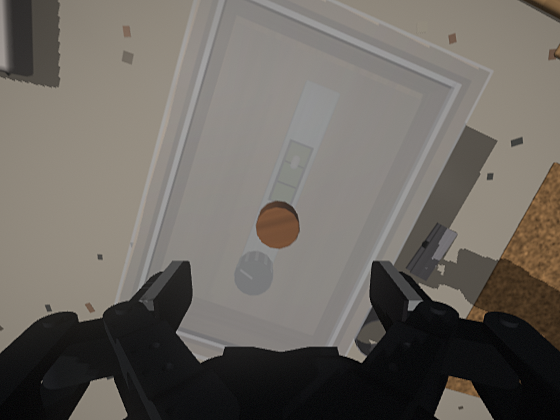

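View pics/c_side.png

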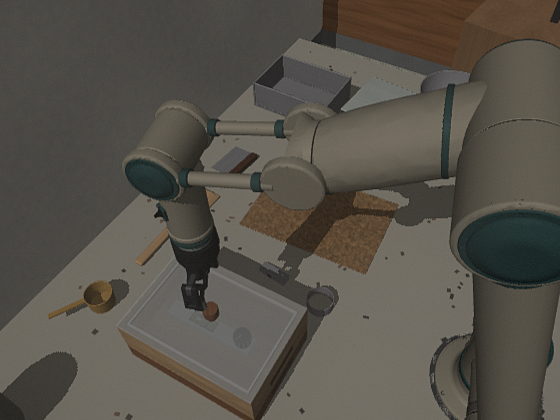

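```bash
python3 -c "
from h import *
go((.5325,.2175,.15))"
```

```text
t 3.35 pos [0.5301 0.2118 0.2405] yaw -1.186 q [ 0.26  0.27  1.5  -0.    1.38  1.45] f [-0.3 -1.6  0. ] w 0.0852
shift [-4.6 -4.4 90.5] turn None tilt -0.99999
```

Request:
drive_tool(
  steps=[
    [-4,-3,25,0,1],
    [-4,-3,50,0,1],
    [-4,-3,70,0,1],
    [-4,-3,70,0,1],
  ],
)

```text
clock: 3.75
position: [0.5287, 0.214, 0.1679]
ee_rot: [0.004, 0.829, -0.559, -0.001]
contact_force: [-0.6, -0.3, -0.4]
width: 0.086
```

```bash
python3 -c "
from h import *
k=cal('wrist')
cv2.imwrite('pics/d_wrist.png',manip.get_image('wrist'))
go((.5325,.2175,.15))
print(proj('wrist',(.5325,.2175,.179),k))"
```

```text
t 3.8 pos [0.5301 0.2146 0.1697] yaw -1.187 q [ 0.27  0.31  1.61 -0.    1.22  1.45] f [0.6 0.3 0.1] w 0.0856
shift [-1.8 -3.4 19.7] turn None tilt -0.99999
[277.28145536 268.05690469]
```

View pics/d_wrist.png

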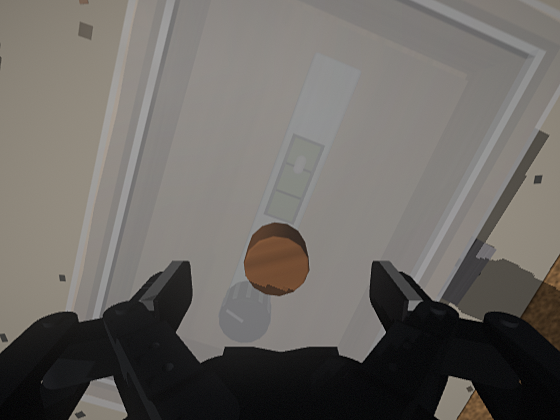

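Request:
drive_tool(
  steps=[
    [-2,-4,10,0,1],
    [-2,-4,18,0,1],
    [-2,-4,18,0,1],
  ],
  squeeze=50,
)

```text
clock: 4.1
position: [0.5325, 0.2176, 0.1509]
ee_rot: [0.003, 0.829, -0.559, -0.0]
contact_force: [0.2, -0.3, -0.0]
width: 0.0852
```

Request:
drive_tool(
  steps=[
    [0,0,0,0,0],
    [0,0,0,0,-0.5],
    [0,0,0,0,-1],
    [0,0,0,0,-1],
    [0,0,0,0,-1],
  ],
  squeeze=50,
)

```text
clock: 4.6
position: [0.5327, 0.2178, 0.1515]
ee_rot: [0.003, 0.829, -0.56, -0.0]
contact_force: [-0.6, 0.2, 2.4]
width: 0.0308
```

Request:
drive_tool(
  steps=[
    [0,0,0,0,-1],
    [0,0,-6,0,-1],
    [0,0,-15,0,-1],
    [0,0,-30,0,-1],
    [0,0,-40,0,-1],
  ],
)

```text
clock: 5.1
position: [0.5331, 0.218, 0.1925]
ee_rot: [0.003, 0.829, -0.559, 0.0]
contact_force: [-0.4, 0.5, -3.8]
width: 0.0301
```

```bash
python3 -c "
from h import *
cv2.imwrite('pics/e_side.png',manip.get_image('side'))
go((.521,-.228,.25))"
```

```text
t 5.15 pos [0.5341 0.2183 0.1942] yaw -1.188 q [ 0.27  0.3   1.56 -0.    1.28  1.46] f [ 0.2  0.5 -2.9] w 0.0303
shift [409.2 179.1 -54.3] turn None tilt -0.99999
```

View pics/e_side.png

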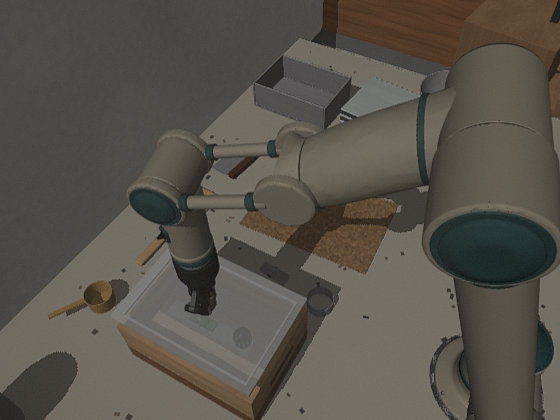

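Request:
drive_tool(
  steps=[
    [10,4,-15,0,-1],
    [35,15,-15,0,-1],
    [70,30,-15,-0.02,-1],
    [105,46,-15,-0.03,-1],
    [140,61,-15,-0.04,-1],
  ],
)

```text
clock: 5.65
position: [0.5293, 0.0645, 0.2096]
ee_rot: [0.002, 0.84, -0.542, 0.001]
contact_force: [-0.0, -0.4, -4.1]
width: 0.0306
```

Request:
drive_tool(
  steps=[
    [35,15,0,0,-1],
    [70,31,0,0,-1],
    [105,46,0,0,-1],
    [140,61,0,0,-1],
    [175,77,0,0,-1],
  ],
)

```text
clock: 6.15
position: [0.5309, -0.1281, 0.2103]
ee_rot: [0.001, 0.84, -0.542, 0.001]
contact_force: [1.5, -0.1, -4.4]
width: 0.0306
```

```bash
python3 -c "
from h import *
go((.521,-.228,.12),-1.146)"
```

```text
t 6.15 pos [ 0.5309 -0.1281  0.2103] yaw -1.146 q [-0.36  0.25  1.6  -0.    1.29  0.79] f [ 1.5 -0.1 -4.4] w 0.0306
shift [86.6 50.  90.7] turn -0.0 tilt -0.99999
```

Request:
drive_tool(
  steps=[
    [30,17,10,0,-1],
    [60,34,40,0,-1],
    [87,50,75,0,-1],
    [87,50,100,0,-1],
    [87,50,130,0,-1],
  ],
)

```text
clock: 6.65
position: [0.5212, -0.23, 0.0798]
ee_rot: [0.001, 0.84, -0.543, 0.001]
contact_force: [1.5, 0.8, -4.9]
width: 0.0301
```

Request:
drive_tool(
  steps=[
    [0,0,5,0,-1],
    [0,0,10,0,-1],
  ],
)

```text
clock: 6.85
position: [0.5211, -0.2301, 0.0694]
ee_rot: [0.002, 0.84, -0.543, 0.001]
contact_force: [0.6, -0.3, -4.1]
width: 0.0301
```

```bash
python3 -c "
from h import *
im=manip.get_image('top');cv2.imwrite('pics/f_top.png',cv2.resize(im[130:360,190:470],None,fx=2.6,fy=2.6,interpolation=2))
go((.521,-.228,.023),-1.146)
im=manip.get_image('side');cv2.imwrite('pics/f_side.png',im)
cv2.imwrite('pics/f_wrist.png',manip.get_image('wrist'))
"
```

```text
t 6.9 pos [ 0.5214 -0.2301  0.0695] yaw -1.148 q [-0.54  0.4   1.75 -0.    0.99  0.61] f [-0.3  0.6 -4.3] w 0.0301
shift [-2.3 -0.5 46.5] turn -0.002 tilt -0.99999
```

View pics/f_top.png

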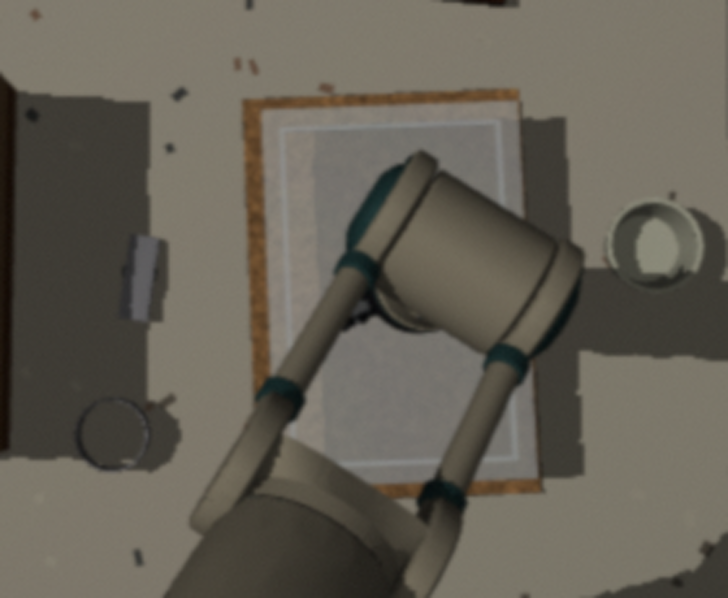

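View pics/f_side.png

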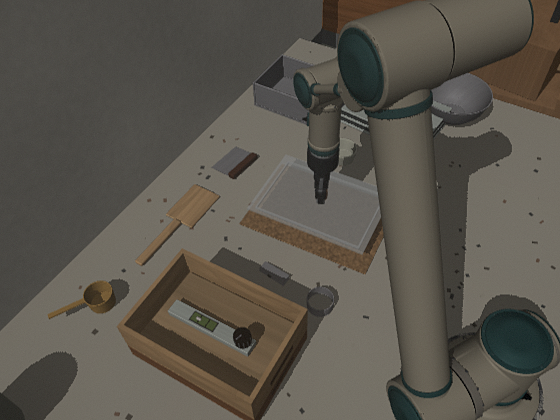

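View pics/f_wrist.png

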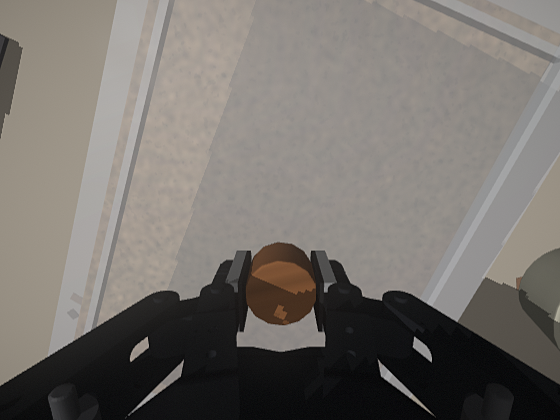

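```bash
python3 -c "
from h import *
for p in((262,110),(519,103),(541,477)): print(at_z('top',(190+p[0]/2.6,130+p[1]/2.6),.0615).round(4))
print('mat edges')
for p in((245,100),(520,91),(544,490)): print(at_z('top',(190+p[0]/2.6,130+p[1]/2.6),.004).round(4))
"
```

```text
[ 0.6716 -0.1095  0.0615]
[ 0.6839 -0.3294  0.0615]
[ 0.368  -0.3515  0.0615]
mat edges
[ 0.6906 -0.0937  0.004 ]
[ 0.7057 -0.3408  0.004 ]
[ 0.352 -0.366  0.004]
```

Request:
drive_tool(
  steps=[
    [0,0,15,0,-1],
    [0,0,28,0,-1],
    [0,0,36,0,-1],
    [0,0,41,0,-1],
    [0,0,43,0,-1],
  ],
)

```text
clock: 7.5
position: [0.5221, -0.2304, 0.0276]
ee_rot: [0.001, 0.84, -0.543, 0.002]
contact_force: [-0.3, 0.1, -4.4]
width: 0.0304
```

Request:
drive_tool(
  steps=[
    [0,0,1,0,-1],
    [0,0,2,0,-1],
    [0,0,2,0,-1],
  ],
)

```text
clock: 7.8
position: [0.5223, -0.2305, 0.0257]
ee_rot: [0.001, 0.84, -0.543, 0.002]
contact_force: [-0.3, 0.8, -5.4]
width: 0.0304
```

Request:
drive_tool(
  steps=[
    [0,0,1,0,-1],
    [0,0,1.5,0,-1],
    [0,0,1.5,0,-1],
  ],
)

```text
clock: 8.1
position: [0.5224, -0.2306, 0.0243]
ee_rot: [0.001, 0.84, -0.543, 0.002]
contact_force: [-0.6, -0.3, -4.5]
width: 0.0306
```

Request:
drive_tool(
  steps=[
    [0,0,1,0,-1],
    [0,0,1.5,0,-1],
    [0,0,1.5,0,-1],
  ],
)

```text
clock: 8.4
position: [0.5225, -0.2307, 0.0235]
ee_rot: [0.001, 0.84, -0.543, 0.003]
contact_force: [-1.4, 0.2, 4.1]
width: 0.0303
```

Request:
drive_tool(
  steps=[
    [0,0,0,0,-0.2],
    [0,0,0,0,0.3],
    [0,0,0,0,0.8],
    [0,0,0,0,1],
    [0,0,0,0,1],
  ],
)

```text
clock: 8.9
position: [0.5226, -0.2307, 0.0235]
ee_rot: [0.001, 0.84, -0.543, 0.003]
contact_force: [0.1, 0.2, -0.1]
width: 0.0851
```

Request:
drive_tool(
  steps=[
    [0,0,-20,0,1],
    [0,0,-60,0,1],
    [0,0,-100,0,1],
    [0,0,-140,0,1],
    [0,0,-180,0,1],
  ],
)

```text
clock: 9.4
position: [0.5218, -0.2296, 0.2051]
ee_rot: [0.001, 0.84, -0.543, 0.003]
contact_force: [0.2, -0.3, -0.5]
width: 0.0855
```

```bash
python3 -c "
from h import *
im=manip.get_image('side');cv2.imwrite('pics/g_side.png',im)
im=im[260:400,130:300];cv2.imwrite('pics/g_side2.png',cv2.resize(im,None,fx=4,fy=4,interpolation=2))
im=manip.get_image('top');cv2.imwrite('pics/g_top.png',im)
im=im[140:320,60:200];cv2.imwrite('pics/g_top2.png',cv2.resize(im,None,fx=3.3,fy=3.3,interpolation=2))
cv2.imwrite('pics/g_wrist.png',manip.get_image('wrist'))
for c in('side','top'):
  for n in('knob','vial','bubble'):
    for m in manip.masks_of(c,n)[:2]: print(c,n,round(m['conf'],2),np.round(m['location'],1),m['pixels'].sum())
go((.4615,.2145,.22),-.6)
"
```

```text
side knob 0.61 [242.4 332.5] 327
side vial 0.87 [220.1 330. ] 9896
top knob 0.63 [241.5 236.1] 379
top knob 0.38 [136.  229.9] 10584
top vial 0.85 [135.7 231. ] 10497
top bubble 0.54 [242.4 235.4] 371
t 9.85 pos [ 0.5212 -0.2293  0.2017] yaw -1.148 q [-0.53  0.28  1.57 -0.    1.29  0.61] f [-0.6 -0.2  0.2] w 0.0853
shift [-429.1 -127.6  -19.9] turn -0.548 tilt -0.99999
```

View pics/g_side2.png

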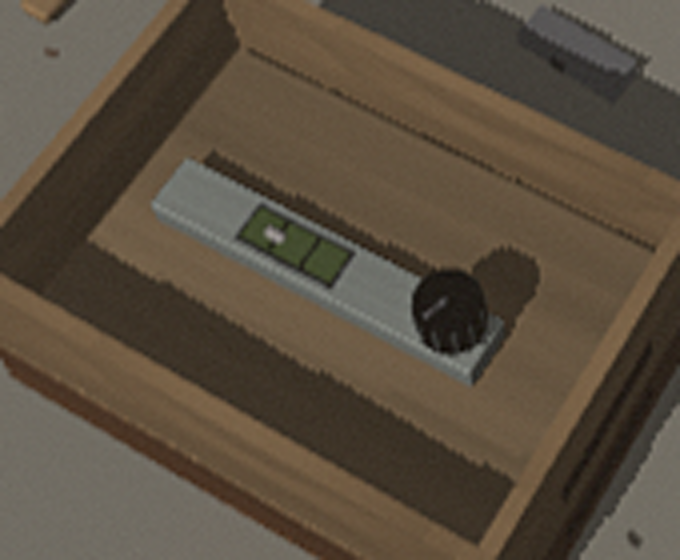

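View pics/g_top2.png

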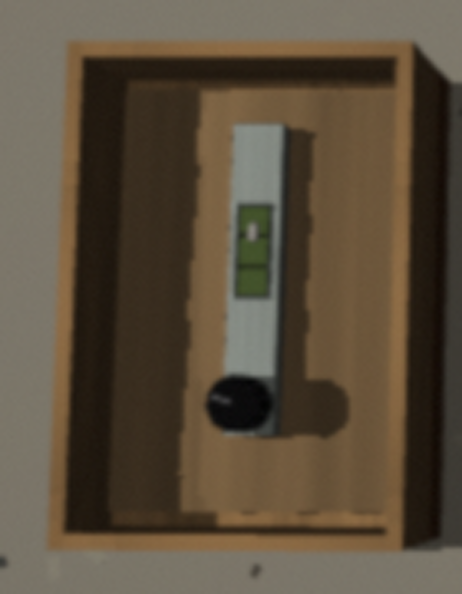

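View pics/g_wrist.png

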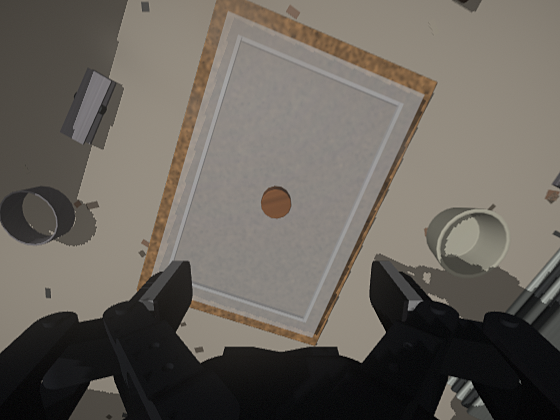

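```bash
python3 -c "
from h import *
a=(60+239/3.3,140+401/3.3);b=(130+451/4,260+297/4)
print(tri('top',a,'side',b),at_z('top',a,.126),at_z('side',b,.126))
a=(60+254/3.3,140+250/3.3);b=(130+296/4,260+245/4)
print('vial',tri('top',a,'side',b),at_z('top',a,.094),at_z('side',b,.094))
a=(60+252/3.3,140+232/3.3);b=(130+273/4,260+233/4)
print('bub',at_z('top',a,.094),at_z('side',b,.094))
"
```

```text
[0.46198037 0.21317983 0.12705089] [0.46307589 0.21412004 0.126     ] [0.46118381 0.21228945 0.126     ]
vial [0.56032859 0.21838072 0.09542311] [0.56161099 0.2195006  0.094     ] [0.55968544 0.21737419 0.094     ]
bub [0.5733982  0.22147364 0.094     ] [0.57448267 0.21788483 0.094     ]
```

Request:
drive_tool(
  steps=[
    [-45,-13,-5,-0.11,1],
    [-90,-26,-10,-0.22,1],
    [-135,-40,-15,-0.33,1],
    [-180,-53,-20,-0.44,1],
    [-225,-66,-20,-0.55,1],
  ],
)

```text
clock: 10.35
position: [0.4886, 0.0047, 0.2205]
ee_rot: [0.002, 0.956, -0.293, 0.0]
contact_force: [0.3, 1.0, -0.5]
width: 0.0854
```

```bash
python3 -c "
from h import *
go((.4615,.2145,.22),-.6)
"
```

```text
t 10.35 pos [0.4886 0.0047 0.2205] yaw -0.594 q [-0.13  0.15  1.7  -0.    1.29  0.46] f [ 0.3  1.  -0.5] w 0.0854
shift [-139.9 -158.6   -0.2] turn 0.006 tilt -0.99999
```

Request:
drive_tool(
  steps=[
    [-30,-34,0,0,1],
    [-60,-68,0,0,1],
    [-90,-102,0,0,1],
    [-120,-136,0,0,1],
    [-139,-158,0,0,1],
  ],
)

```text
clock: 10.85
position: [0.4607, 0.2162, 0.2188]
ee_rot: [0.002, 0.956, -0.292, -0.001]
contact_force: [0.4, -0.1, -0.9]
width: 0.0853
```

Request:
drive_tool(
  steps=[
    [0,0,10,0,1],
    [0,0,20,0,1],
  ],
)

```text
clock: 11.05
position: [0.4599, 0.2163, 0.1972]
ee_rot: [0.003, 0.957, -0.291, -0.001]
contact_force: [-0.4, -0.5, -0.7]
width: 0.0853
```

```bash
python3 -c "
from h import *
k=cal('wrist')
cv2.imwrite('pics/h_wrist.png',manip.get_image('wrist'))
go((.462,.2135,.11),-.6)
print(proj('wrist',(.462,.2135,.126),k))
"
```

```text
t 11.1 pos [0.4589 0.2151 0.1954] yaw -0.592 q [ 0.3   0.2   1.7  -0.    1.25  0.9 ] f [-0.5 -0.2 -1.8] w 0.0853
shift [ 3.7 -1.2 85.4] turn 0.008 tilt -0.99996
[284.74414559 227.14867146]
```

View pics/h_wrist.png

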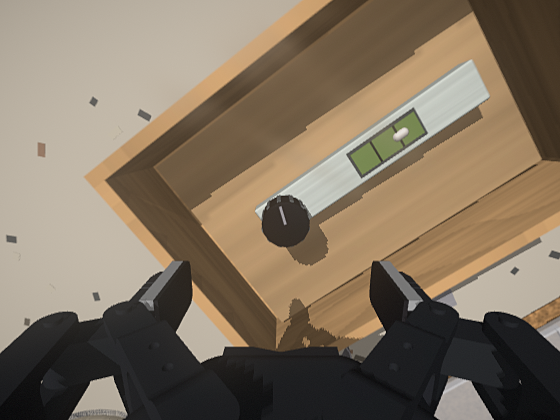

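Request:
drive_tool(
  steps=[
    [3,-2,30,0,1],
    [3,-2,60,0,1],
    [3,-2,80,0,1],
    [3,-2,90,0,1],
    [3,-2,96,0,1],
  ],
  squeeze=60,
)

```text
clock: 11.6
position: [0.4616, 0.2132, 0.0983]
ee_rot: [0.004, 0.956, -0.292, -0.003]
contact_force: [-0.5, -0.5, 0.2]
width: 0.0857
```

```bash
python3 -c "
from h import *
go((.462,.2135,.097),-.6)
k=cal('wrist')
cv2.imwrite('pics/i_wrist.png',manip.get_image('wrist'))
print(proj('wrist',(.462,.2135,.126),k))
"
```

```text
t 11.6 pos [0.4616 0.2132 0.0983] yaw -0.593 q [ 0.3   0.3   1.84 -0.    1.02  0.89] f [-0.5 -0.5  0.2] w 0.0857
shift [ 0.2 -0.5  1.3] turn 0.007 tilt -0.99994
[280.38125354 294.42276462]
```

View pics/i_wrist.png

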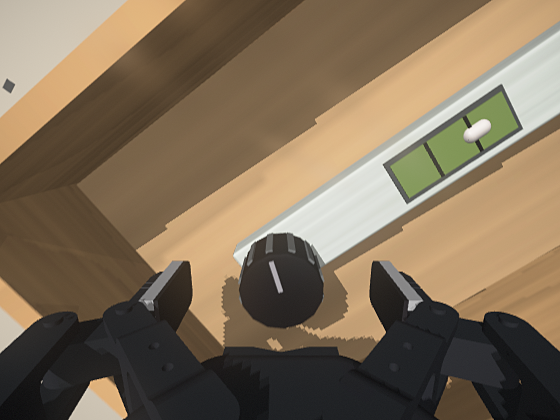

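Request:
drive_tool(
  steps=[
    [0,-1,1,0,0],
    [0,-1,1,0,-0.5],
    [0,-1,1,0,-1],
    [0,-1,1,0,-1],
    [0,-1,1,0,-1],
  ],
  squeeze=60,
)

```text
clock: 12.15
position: [0.4625, 0.2144, 0.0979]
ee_rot: [0.004, 0.956, -0.292, -0.003]
contact_force: [0.0, -0.1, 3.0]
width: 0.0344
```

Request:
drive_tool(
  steps=[
    [0,0,1,0,-1],
    [0,0,2,0,-1],
    [0,0,3,0,-1],
    [0,0,3,0,-1],
  ],
)

```text
clock: 12.55
position: [0.4621, 0.2144, 0.0952]
ee_rot: [0.004, 0.956, -0.292, -0.003]
contact_force: [-2.6, -1.0, 6.1]
width: 0.0346
```

Request:
drive_tool(
  steps=[
    [0,0,1,0,-1],
    [0,0,2,0,-1],
    [0,0,2,0,-1],
  ],
)

```text
clock: 12.85
position: [0.462, 0.2144, 0.0942]
ee_rot: [0.004, 0.956, -0.292, -0.003]
contact_force: [-3.9, -0.5, 8.9]
width: 0.0344
```

Request:
drive_tool(
  steps=[
    [0,0,0.5,0,-1],
    [0,0,1,0,-1],
    [0,0,1,0,-1],
  ],
)

```text
clock: 13.15
position: [0.462, 0.2144, 0.0942]
ee_rot: [0.004, 0.956, -0.292, -0.002]
contact_force: [-4.2, -0.6, 9.8]
width: 0.0345
```

```bash
python3 -c "
from h import *
go((.462,.2135,.094),-.6)
cv2.imwrite('pics/j_wrist.png',manip.get_image('wrist'))
"
```

```text
t 13.15 pos [0.462  0.2144 0.0942] yaw -0.592 q [ 0.3   0.3   1.84 -0.    1.01  0.9 ] f [-4.2 -0.6  9.8] w 0.0345
shift [0.5 0.7 0.2] turn 0.008 tilt -0.99996
```

View pics/j_wrist.png

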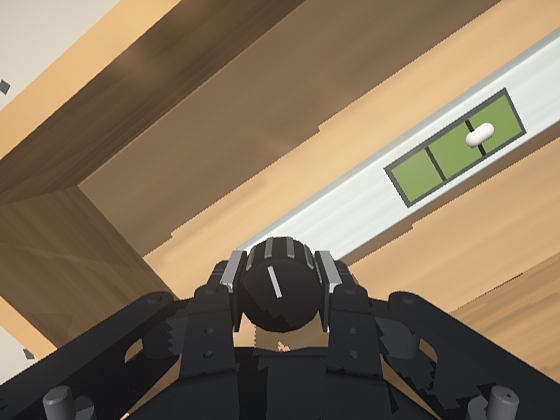

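Request:
drive_tool(
  steps=[
    [0,0,1.5,0.1,-1],
    [0,0,1.5,0.2,-1],
    [0,0,1.5,0.3,-1],
    [0,0,1.5,0.4,-1],
    [0,0,1.5,0.5,-1],
  ],
)

```text
clock: 13.7
position: [0.4617, 0.2147, 0.094]
ee_rot: [0.004, 0.854, -0.521, -0.001]
contact_force: [-4.3, -0.1, 12.3]
width: 0.0343
```

```bash
python3 -c "
from h import *
go((.462,.2144,.094),-.6)
cv2.imwrite('pics/k_wrist.png',manip.get_image('wrist'))
"
```

```text
t 13.7 pos [0.4617 0.2147 0.094 ] yaw -1.096 q [ 0.3   0.3   1.84 -0.    1.    1.4 ] f [-4.3 -0.1 12.3] w 0.0343
shift [ 0.4 -0.2  0. ] turn -0.496 tilt -0.99996
```

View pics/k_wrist.png

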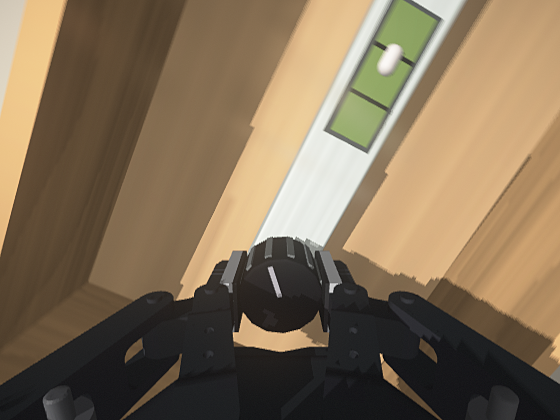

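Request:
drive_tool(
  steps=[
    [0,0,1.5,0.1,-1],
    [0,0,1.5,0.2,-1],
    [0,0,1.5,0.3,-1],
    [0,0,1.5,0.4,-1],
    [0,0,1.5,0.5,-1],
  ],
)

```text
clock: 14.25
position: [0.4615, 0.2151, 0.094]
ee_rot: [-0.004, -0.696, 0.718, 0.0]
contact_force: [-4.1, 0.3, 12.4]
width: 0.0344
```

Request:
drive_tool(
  steps=[
    [0,0,1.5,0.08,-1],
    [0,0,1.5,0.08,-1],
  ],
)

```text
clock: 14.45
position: [0.4615, 0.2152, 0.094]
ee_rot: [-0.003, -0.666, 0.746, -0.0]
contact_force: [-3.7, -0.9, 12.9]
width: 0.0344
```

```bash
python3 -c "
from h import *
go((.462,.2144,.094),-.6)
im=manip.get_image('wrist');cv2.imwrite('pics/l_wrist.png',im)
im=manip.get_image('side')[290:350,170:270];cv2.imwrite('pics/l_side.png',cv2.resize(im,None,fx=6,fy=6,interpolation=2))
im=manip.get_image('top')[180:280,100:180];cv2.imwrite('pics/l_top.png',cv2.resize(im,None,fx=5,fy=5,interpolation=2))
"
```

```text
t 14.45 pos [0.4615 0.2152 0.094 ] yaw -1.684 q [ 0.3   0.3   1.85 -0.    1.    1.99] f [-3.7 -0.9 12.9] w 0.0344
shift [ 0.8 -0.6 -0. ] turn -1.084 tilt -0.99998
```

View pics/l_wrist.png

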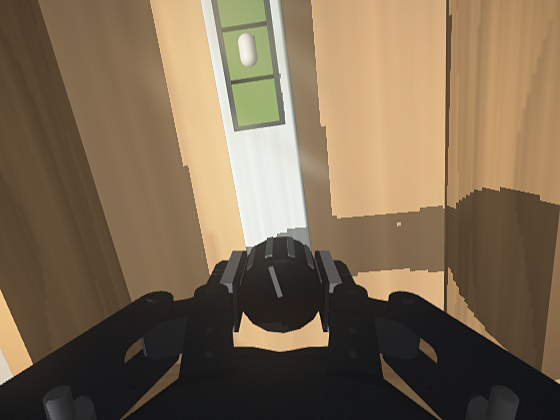

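View pics/l_side.png

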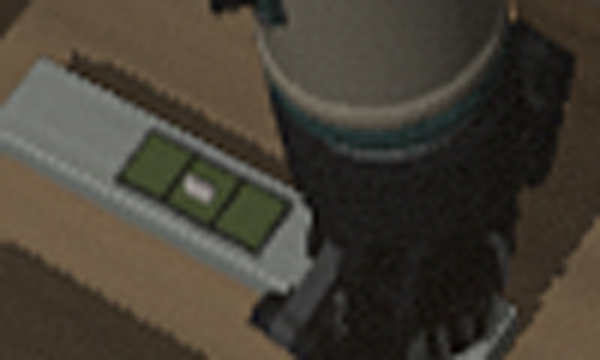

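View pics/l_top.png

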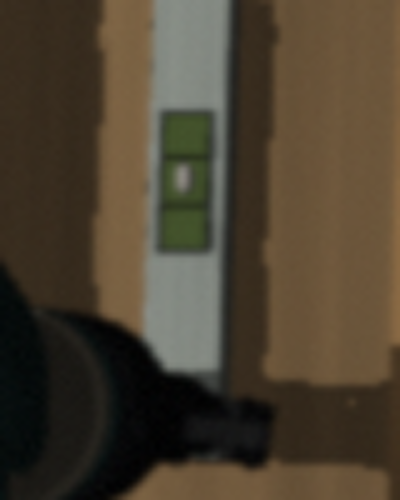

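Request:
drive_tool(
  steps=[
    [0,0,1.5,0.05,-1],
    [0,0,1.5,0.09,-1],
    [0,0,1.5,0.09,-1],
  ],
)

```text
clock: 14.9
position: [0.4615, 0.2153, 0.094]
ee_rot: [-0.003, -0.632, 0.775, -0.0]
contact_force: [-3.6, 0.3, 12.3]
width: 0.0345
```

```bash
python3 -c "
from h import *
go((.462,.2144,.094),-.6)
im=manip.get_image('wrist')[0:150,180:320];cv2.imwrite('pics/m_wrist.png',cv2.resize(im,None,fx=4,fy=4,interpolation=2))
im=manip.get_image('side')[300:340,185:225];cv2.imwrite('pics/m_side.png',cv2.resize(im,None,fx=12,fy=12,interpolation=2))
im=manip.get_image('top')[190:240,120:150];cv2.imwrite('pics/m_top.png',cv2.resize(im,None,fx=10,fy=10,interpolation=2))
"
```

```text
t 14.9 pos [0.4615 0.2153 0.094 ] yaw -1.774 q [ 0.3   0.3   1.85 -0.    1.    2.08] f [-3.6  0.3 12.3] w 0.0345
shift [ 0.8 -0.7 -0. ] turn -1.174 tilt -0.99998
```

View pics/m_wrist.png

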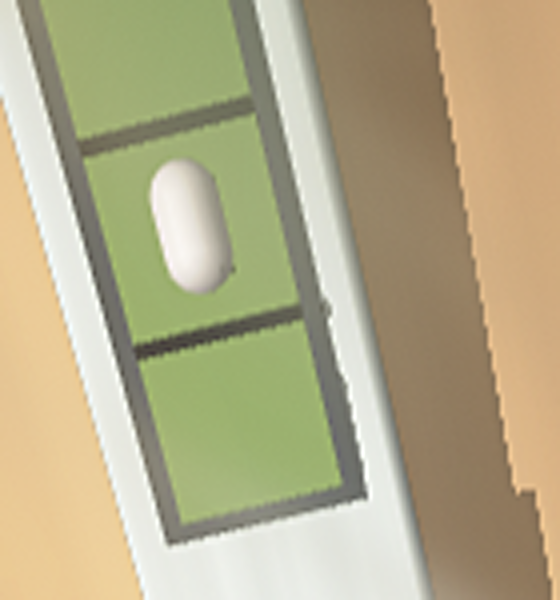

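View pics/m_side.png

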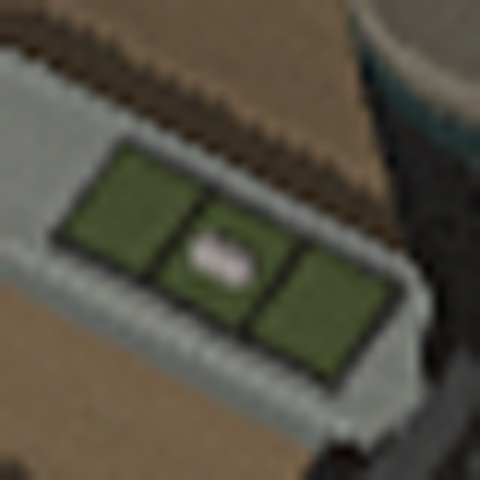

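View pics/m_top.png

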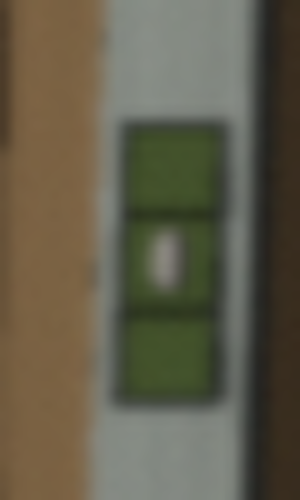

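```bash
python3 -c "
from h import *
cv2.imwrite('pics/n_top.png',manip.get_image('top'))
"
```

```text
(no output)
```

View pics/n_top.png

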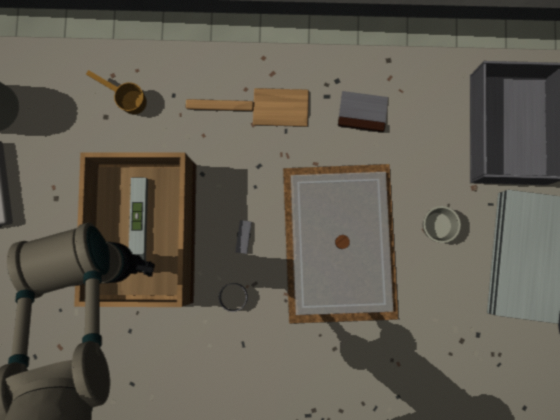

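The lid lies flat inside the mat, with its knob at about (342,241). The clip (244,236), cutter (233,296) and ramekin (442,224) are where they started, and the bubble is between its lines.

```bash
python3 -c "
from h import *
print(manip.get_state()['contact_force'],manip.sign_off())
"
```

```text
the job is handed in; nothing more can be done
[-3.41359747 -1.86901572 13.2485509 ] None
```

The job is done and handed in at about 15 s. The lid is flat on the cork mat, and the arm is still holding the levelling knob pressed down with the bubble centred.

- **Lid:** I lifted it by its knob and lowered it onto the mat, letting go only after contact. The last top picture shows it lying within the mat's edges.
- **Board:** I gripped the knob with 60 N and pushed it down about 4 mm to a hard stop. The tool height then stayed at 0.094 m while the upward force rose to 12–13 N, above the spring's 6 N. I inferred that the foot was standing from this, and did not check the board angle separately.
- **Bubble:** I turned the knob about 1.17 rad clockwise. The bubble is within about 0.3 mm of centre in the wrist and top pictures. The coarser side picture suggests it could be up to about 1 mm off, away from the knob. In all three it lies clear between the lines.
- **Other things:** The clip, cutter and ramekin are where they started in the last top picture.

Two disagreements along the way: the wrist camera put both knobs 3–4 mm farther forward than the fixed cameras did. I grasped in between, and both grips held. The trained networks' answers for the knob, vial and bubble were mostly wrong, so I read those positions from the pictures myself.

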